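Set the stop of the button sanding jig and load the test buttons

TASK

Get the sanding jig ready for this batch of hexagonal glaze-test buttons: back off the brass lock ring under the depth-stop knob by about a quarter turn (anticlockwise) without disturbing the knob, turn the knob until its pointer points straight at the steel memory tab, and turn the lock ring clockwise until it is tight against its stop again with the pointer still on the tab. Then, only once the ring is tight again, load every button from the round bat into the jig's wells, one to a well and sitting on the bottom; any wells will do. Do not disturb the jar, the bowl or the brush.

Things in the scene. Friction and masses are not known exactly. Their poses are not given: they have to be found in the camera images.
- jig: sanding jig, fixed: an aluminium base plate 150 (x) by 330 (y) by 12 mm with a plywood button carrier at its -y part and the depth-stop post at its +y part. Origin: centre of the plate's underside, on the table; z up
- carrier (a point): centre of the carrier at the level of the well floors (12 mm above the table), axes as the jig's. The carrier is 134 (x) by 176 (y) mm and 12 mm high above the well floors. Six square wells, 38 mm wide and 12 mm deep, centred at x = -29 or +29 mm and y = -58, 0 or +58 mm from this point; all empty at the start
- stop_axis (a point): point on the vertical axis of the depth stop, at jig (0, 105, 16) mm, on the face of its dial flange (92 mm across). Up the axis stand a boss 38 mm across (16 to 28 mm above the table), the lock ring (28 to 42 mm), a thin stem, and the knob (48 to 77 mm)
- lockring (a joint): brass knurled lock ring under the knob, 54 mm across, 28 to 42 mm above the table; taken from above, fingers either side of the knob, at any yaw. Rad: 0 = tight against its stop (its start), grows anticlockwise from above (looser), other stop 2.2. Stiff (0.1 N m), stays where left. Counts as backed off beyond 0.8
- adjuster (a joint): depth-stop knob, black, round grip 28 mm across, 53 to 77 mm above the table, over a 36 mm skirt with an aluminium pointer nose reaching 24.5 mm from the axis; a line on its top shows the pointer too. Rad, anticlockwise from above positive, limits -2.3 and 2.3; at 0 it points along the jig's +x; starts at -1.6 to -0.6. Stiff (0.07 N m), stays where left, also while the ring turns
- pointer (a point): point on the pointer's line, 40 mm out from the stop axis, turning with the knob (beyond the nose, at 50 mm height)
- tab_mark (a point): middle of the steel memory tab's mark, 40 mm out from the stop axis, 19 mm above the table. The tab is a dark block 12 by 10 by 6 mm clipped on the dial flange (its inner tip at 30 mm, outer edge 49 mm from the axis, top 22 mm above the table); it is fixed. Its bearing from the axis is 0.1 to 1.3 rad anticlockwise of the jig's +x
- bat: round grey bat, a disc 240 mm across and 8 mm thick, fixed; origin centre of its underside. The buttons stand on it about 72 mm from its centre
- button1: hexagonal stoneware test button, 24 mm across flats (28 across corners), 22 mm high, 20 to 45 g; origin at its centre, z along its height, flats facing its own +x and -x and every 60 degrees from there. May be absent
- button2: hexagonal stoneware test button, 24 mm across flats (28 across corners), 22 mm high, 20 to 45 g; origin at its centre, z along its height, flats facing its own +x and -x and every 60 degrees from there. May be absent
- button3: hexagonal stoneware test button, 24 mm across flats (28 across corners), 22 mm high, 20 to 45 g; origin at its centre, z along its height, flats facing its own +x and -x and every 60 degrees from there. May be absent
- button4: hexagonal stoneware test button, 24 mm across flats (28 across corners), 22 mm high, 20 to 45 g; origin at its centre, z along its height, flats facing its own +x and -x and every 60 degrees from there. May be absent
- button5: hexagonal stoneware test button, 24 mm across flats (28 across corners), 22 mm high, 20 to 45 g; origin at its centre, z along its height, flats facing its own +x and -x and every 60 degrees from there. May be absent
- button6: hexagonal stoneware test button, 24 mm across flats (28 across corners), 22 mm high, 20 to 45 g; origin at its centre, z along its height, flats facing its own +x and -x and every 60 degrees from there. May be absent
- jar: bystander: closed jar 64 mm across, 90 mm high; origin centre of its underside
- bowl: bystander: small bowl 100 mm across, 45 mm high; origin centre of its underside
- brush: bystander: a brush lying on the table
Things that resemble listed ones, but are neither listed nor needed, are in the scene too. What is shaped like the button4 but orange is not meant.

How it is judged:
On the way, in this order (a step that is already met when the one before it is completed fails the run):
1. the lock ring is backed off by more than 0.8 rad, the knob still within 12 mm (at 40 mm radius) of where it was (value of joint lockring above 0.8 rad and distance of pointer from where it was at the start of the episode below 0.012 m), for 0.2 s.
2. with the ring still backed off, the pointer is on the tab within 7 mm at 40 mm radius (value of joint lockring above 0.6 rad and horizontal distance between pointer and tab_mark below 0.007 m), for 0.2 s.
3. the ring is tight again (within 0.1 rad of its stop) with the pointer on the tab (value of joint lockring below 0.1 rad and horizontal distance between pointer and tab_mark below 0.007 m), for 0.2 s.
4. every button is down in a well (z of button1 in the frame of carrier between 0.006 and 0.0145 m and x of button1 in the frame of carrier between -0.06 and 0.06 m and y of button1 in the frame of carrier between -0.09 and 0.09 m and z of button2 in the frame of carrier between 0.006 and 0.0145 m and x of button2 in the frame of carrier between -0.06 and 0.06 m and y of button2 in the frame of carrier between -0.09 and 0.09 m and z of button3 in the frame of carrier between 0.006 and 0.0145 m and x of button3 in the frame of carrier between -0.06 and 0.06 m and y of button3 in the frame of carrier between -0.09 and 0.09 m and z of button4 in the frame of carrier between 0.006 and 0.0145 m and x of button4 in the frame of carrier between -0.06 and 0.06 m and y of button4 in the frame of carrier between -0.09 and 0.09 m and z of button5 in the frame of carrier between 0.006 and 0.0145 m and x of button5 in the frame of carrier between -0.06 and 0.06 m and y of button5 in the frame of carrier between -0.09 and 0.09 m and z of button6 in the frame of carrier between 0.006 and 0.0145 m and x of button6 in the frame of carrier between -0.06 and 0.06 m and y of button6 in the frame of carrier between -0.09 and 0.09 m), for 0.2 s.
At the end, for the whole second after the job is handed in: The pointer is on the memory tab (within 7 mm at 40 mm radius, about 10 degrees), the lock ring is within 0.1 rad of its tight stop, and every button present sits at rest on the floor of a well, one per well (its centre 6 to 14.5 mm above the well floor) (all of step 3 and all of step 4 and linear speed of each of button1, button2, button3, button4, button5, button6 below 0.02 m/s); the robot touches nothing.
It fails at once if jar pushed more than 25 mm from its place (distance of jar from where it was at the start of the episode above 0.025 m).
It fails at once if bowl pushed more than 25 mm from its place (distance of bowl from where it was at the start of the episode above 0.025 m).
It fails at once if brush pushed more than 25 mm from its place (distance of brush from where it was at the start of the episode above 0.025 m).
It fails at once if a button put in the carrier while the lock ring is loose (value of joint lockring above 0.3 rad and ((z of button1 in the frame of carrier between 0.006 and 0.0145 m and x of button1 in the frame of carrier between -0.06 and 0.06 m and y of button1 in the frame of carrier between -0.09 and 0.09 m) or (z of button2 in the frame of carrier between 0.006 and 0.0145 m and x of button2 in the frame of carrier between -0.06 and 0.06 m and y of button2 in the frame of carrier between -0.09 and 0.09 m) or (z of button3 in the frame of carrier between 0.006 and 0.0145 m and x of button3 in the frame of carrier between -0.06 and 0.06 m and y of button3 in the frame of carrier between -0.09 and 0.09 m) or (z of button4 in the frame of carrier between 0.006 and 0.0145 m and x of button4 in the frame of carrier between -0.06 and 0.06 m and y of button4 in the frame of carrier between -0.09 and 0.09 m) or (z of button5 in the frame of carrier between 0.006 and 0.0145 m and x of button5 in the frame of carrier between -0.06 and 0.06 m and y of button5 in the frame of carrier between -0.09 and 0.09 m) or (z of button6 in the frame of carrier between 0.006 and 0.0145 m and x of button6 in the frame of carrier between -0.06 and 0.06 m and y of button6 in the frame of carrier between -0.09 and 0.09 m))).
Of button1, button2, button3, button4, button5, button6 only 4 to 6 are there at a start; the rules pass over those that are not, and their reading is None.
At some moment in a run one of button1, button2, button3, button4, button5, button6 may be knocked a few centimetres aside while the robot is not near it.
Once in a run the grip may slacken for a moment while it holds something.
It also fails if it takes over 210 s, if anything falls off the work surface, if the arm or the gripper's body presses on something with over 40 N, if the wrist force passes 120 N, or if a joint passes its speed limit or range.

ROBOT

A 6-joint arm with a two-finger parallel gripper is mounted at the origin on the work surface. World frame = base frame: x ahead of the robot, y to its left, z up, the work surface at z = 0. Lengths are in m, angles in rad, forces in N, time in s.
With the tool pointing down it reaches from about 0.25 to 0.8 m from the base axis. Payload 3.9 kg.
Tool frame: the origin (TCP) lies where the fingers leave the gripper's body, on its centre line; the fingertips stand 73 mm ahead of it and the grasp point (between the pads) lies 54 mm ahead of it; z points along the fingers, y is the line along which they close (so a half turn about z gives the same grasp; the last joint's range is limited). The gripper opens to 85 mm and grips with 20 to 120 N. Pads are 22 mm wide; open, the fingers measure 114 mm over their backs; the gripper's body (76 mm by 85 mm) begins 54 mm behind the grasp point. The pads swing forward as they close: fully open they stand 13 mm farther back than shut.
Start: joints at [1.237, 0.26, -0.138, 1.173, 0, 1.571], TCP at [0.172, 0.496, 0.304] pointing down, gripper open.
Joint ranges: [-2.78, 2.78], [-0.83, 1.72], [-1.28, 1.37], [-1.9, 2.12], [-1.57, 1.48], [-3.14, 3.14]. Speed limits (rad/s): [2.57, 2.57, 3.14, 3.14, 3.14, 3.14].

INTERFACE

Orientations are given as a rotation vector (axis times angle).
In Python, from workcell import sense, imaging, job, search_frame, pinpoint gives the robot as it stands.
- The arm moves only by the tool play_rows, never from a script. Its arguments are lists of equal length, an entry for each row: "dp": the shift along the world's x, y, z as a fraction of full scale, a list of three; "spin": the turn about the world's z as a fraction of full scale; "hand": the closure, from 0 (fully open) to 1 (shut). In form: {"dp": [[x, y, z], ...], "spin": [spin, ...], "hand": [hand, ...]}. A call has 1 to 10 rows; each row is the pose to reach, as a shift and turn from the pose commanded when the call began, turning the shorter way round; what a row does not reach only later rows make up. Full scale, the value 1, is 0.15 m for a shift and pi rad for a turn. A row lasts 1/10 s, in which the tool goes at most 50 mm and 8.59 degrees, less where a joint would pass 70% of its speed; a pose out of reach is approached as far as the arm can. A call with a number of a shift or a turn outside -1 to 1 is refused whole. A call with a gripper value outside its range is refused whole. The fingers move at their own pace and stop on an object; "squeeze" is the grip in N (left out, the last holds). Time passes only in rows, so rows that repeat a pose let the fingers close. It gives the time, the measured TCP pose, the force, the opening and the grip force at its end, in the units of the state.
- sense(): the state, without advancing time (a new reading comes with each control period).
- imaging.get_image(name): name is "side" or "top"; returns (picture, depth): 400x640x3 uint8, red, green, blue; 400x640 float32, m along the optical axis (not along the pixel's ray), 0 where there is no reading.
- imaging.camera_model(name): a dict with "K" (3x3 intrinsics, pixels), "rvec" (rotation vector, rad) and "tvec" (3), from world to camera coordinates, as OpenCV has them. Camera axes: x right, y down, z forward; pixel columns grow to the right and rows downward; lengths in m; the calibration is good to about 2 mm. A picture is of the moment at which its call begins. camera_model takes no time and is no camera call.
- job.job_done(): hands the job in; it is judged then, once.
Trained networks look in the newest picture that a camera, given by its name, has taken for a name from the list of things; names that differ only in an ending like _2 or _b are one class to them, and where a whole thing is asked for, a point or a joint stands for the part that bears it (a point fixed in the world has none). Each returns a list of dicts, best first, with "confidence" (0 to 1); they miss things now and then, are a little off and sometimes report something else, mostly with a low value. They report only what shows in the picture. A call takes as long as a camera call. They do not tell look-alikes from the thing itself.
- search_frame(target, camera): "bbox" ([left, top, width, height] in pixels, round what is visible of it).
- pinpoint(target, camera): "at" ([column, row] in pixels: a listed point, or the origin of a listed thing).
The state is a dict: "time": time; "joint_positions": joint angles; "joint_vel": joint speeds; "joint_efforts": joint torques, N m; "tcp_pos": TCP position; "orientation": TCP orientation; "contact_force": force on the tool from outside, world axes, zero at the start; "torque": the same for the moment, N m; "width": finger opening in m; "grip_force": force on a finger pad.
Only numpy, scipy, OpenCV 4.12 (cv2) and the standard library are available. Lean on these libraries where they do the work, as an engineer would, in place of code of your own. Each camera call takes 0.05 s, during which the arm holds its last target. There are 200 camera calls.

## Working session

There is one attempt and no reset: what is moved stays moved. The work goes in short steps, Python scripts to look and compute and a tool call to move; the robot and the scene stay as the last step left them, time stands still between calls to the robot, and variables do not carry over. Pictures are saved under pics/ and viewed, at most 14 in all, crops included, and the job is handed in when it is done.

Besides the shell and the picture viewer there is one more tool, called after "Request:" by a JSON object that holds its "method" and its "body". play_rows: Moves the arm, as the interface text tells. Shift numbers are shares of 0.15 m and turn numbers shares of pi rad, none past 1 either way. Its arguments: {"type":"object","properties":{"dp":{"type":"array","items":{"type":"array","items":{"type":"number","minimum":-1,"maximum":1}}},"spin":{"type":"array","items":{"type":"number","minimum":-1,"maximum":1}},"hand":{"type":"array","items":{"type":"number"}},"squeeze":{"type":"number"}},"required":["dp","spin","hand"]}

```bash
mkdir -p pics; cat > h.py <<'E'
import numpy as np, cv2
from workcell import sense, imaging, job, search_frame, pinpoint
def cam(n):
    m=imaging.camera_model(n); K=np.array(m["K"],float); R=cv2.Rodrigues(np.array(m["rvec"],float))[0]; t=np.array(m["tvec"],float).ravel()
    return K,R,t
def onz(n,px,z):
    K,R,t=cam(n); d=R.T@np.linalg.solve(K,[px[0],px[1],1.]); c=-R.T@t
    return c+d*(z-c[2])/d[2]
def cloud(n,dep):
    K,R,t=cam(n); v,u=np.mgrid[0:dep.shape[0],0:dep.shape[1]]
    p=np.stack([(u-K[0,2])/K[0,0]*dep,(v-K[1,2])/K[1,1]*dep,dep],-1)
    return (p-t)@R
def proj(n,P):
    K,R,t=cam(n); return cv2.projectPoints(np.array(P,float).reshape(-1,3),R,t,K,None)[0].reshape(-1,2)
def save(f,im): cv2.imwrite(f,im[...,::-1])
E
python3 - <<'E'
from h import *
for n in ["top","side"]:
    im,d=imaging.get_image(n); save(f"pics/{n}0.png",im); np.save(n+"d.npy",d); np.save(n+"i.npy",im)
    K,R,t=cam(n); print(n,K[0,0],-R.T@t,R.T[:,2])
for n in ["jig","carrier","stop_axis","pointer","tab_mark","bat","jar","bowl","brush","button1"]:
    print(n,[(np.round(r["at"],1).tolist(),round(r["confidence"],2)) for r in pinpoint(n,"top")[:9]])
print(sense())
E
```

```text
top 389.3227647526129 [ 0.32530753 -0.02087894  1.12891149] [ 0.20802335  0.02170944 -0.97788291]
side 390.25201180452456 [0.3309728  0.94776808 0.75047623] [ 0.15830268 -0.81360204 -0.55945687]
jig [([374.1, 213.2], 0.61), ([235.9, 186.3], 0.43)]
carrier [([395.9, 207.7], 0.75), ([230.9, 229.0], 0.34)]
stop_axis [([335.6, 206.0], 0.97)]
pointer [([348.4, 196.3], 0.7), ([338.4, 210.2], 0.35)]
tab_mark []
bat [([215.5, 212.3], 0.62)]
jar [([294.2, 130.3], 0.85)]
bowl [([386.3, 139.0], 0.77)]
brush [([463.2, 315.3], 0.76)]
button1 [([209.6, 188.4], 0.57), ([203.4, 231.0], 0.47), ([236.6, 185.4], 0.47), ([186.5, 136.7], 0.45), ([219.8, 142.5], 0.44), ([230.4, 228.1], 0.43), ([205.9, 145.0], 0.43), ([239.1, 206.6], 0.4)]
{'time': 0.6, 'joint_positions': array([ 1.23702601e+00,  2.59966082e-01, -1.38074421e-01,  1.17271765e+00,
       -1.13307647e-05,  1.57078470e+00]), 'joint_vel': array([ 0.00051378, -0.00079759, -0.00032738,  0.00065863,  0.00015062,
        0.00193319]), 'joint_efforts': array([ 7.16257637e-04, -4.05369437e+01,  2.54112446e+01,  1.44577156e-03,
        5.33492960e-05, -5.67575171e-06]), 'tcp_pos': array([0.17199447, 0.4960201 , 0.30393182]), 'orientation': array([5.21834037e-01, 3.09793215e+00, 5.61694019e-05]), 'contact_force': array([-0.27760076,  1.11891061, -0.35629355]), 'torque': array([-0.01682165, -0.03044284, -0.04080828]), 'grip_force': 0.0, 'width': 0.08560098859618424}
```

View pics/top0.png

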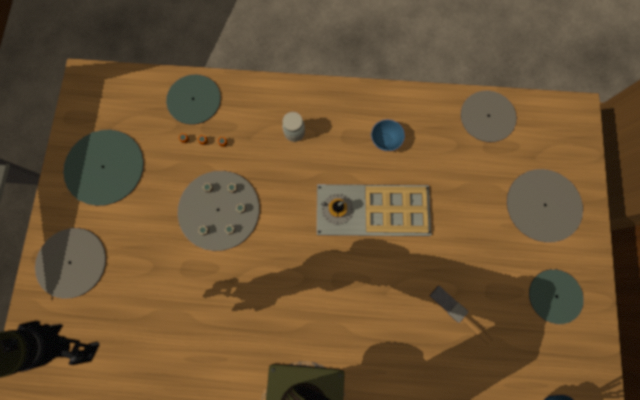

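View pics/side0.png

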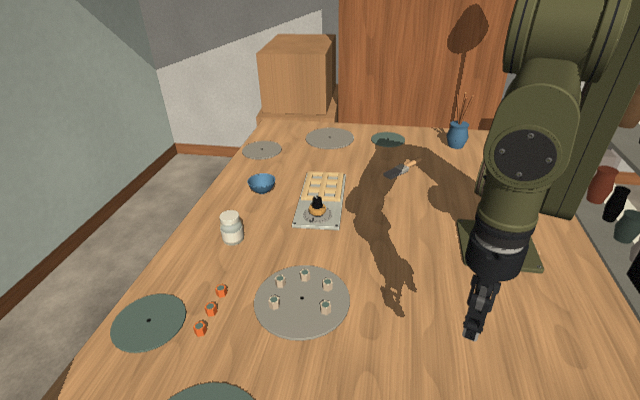

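Top picture: bat at (219,210) with 5 pale buttons at (208,188), (232,187), (240,208), (230,230), (203,230); orange look-alikes at (186,138), (204,140), (223,142); empty discs elsewhere; jig at (374,210), with the stop on its left end. I choose the pale ones on the bat and the knob at (337,206).

```bash
python3 - <<'E'
from h import *
im=np.load("topi.npy");s=np.load("sidei.npy")
a=cv2.resize(im[178:240,310:370],None,fx=6.5,fy=6.5,interpolation=cv2.INTER_CUBIC)
b=cv2.resize(s[188:233,290:347],None,fx=6.5,fy=6.5,interpolation=cv2.INTER_CUBIC)
H=max(a.shape[0],b.shape[0])
pad=lambda q:cv2.copyMakeBorder(q,0,H-q.shape[0],0,0,cv2.BORDER_CONSTANT)
x=np.hstack([pad(a),pad(b)]);x=np.clip(x.astype(float)*1.6,0,255).astype(np.uint8);save("pics/c1.png",x[:, :800]);print(x.shape)
d=np.load("topd.npy");P=cloud("top",d)
# jig plate
m=np.zeros(d.shape,np.uint8);m[170:250,300:445]=1
for lo,hi in [(.006,.018),(.018,.03)]:
    k=(m>0)&(P[...,2]>lo)&(P[...,2]<hi); q=P[k][:,:2]
    r=cv2.minAreaRect(q.astype(np.float32)); print(lo,k.sum(),r)
k=(m>0)&(P[...,2]>.045)&(P[...,2]<.09);k[:,360:]=0
print("knob",P[k].mean(0),k.sum(),P[k].max(0),P[k].min(0))
print("table z",np.median(P[260:280,100:180,2]))
for n,z in [("stop_axis",.016),("carrier",.012),("jig",0),("pointer",.05),("bat",0),("jar",0),("bowl",0),("brush",0)]:
    for r in pinpoint(n,"top")[:2]: print(n,round(r["confidence"],2),onz("top",r["at"],z).round(4))
for n,z in [("stop_axis",.016),("carrier",.012),("pointer",.05),("tab_mark",.019),("bat",0)]:
    for r in pinpoint(n,"side")[:2]: print("side",n,np.round(r["at"],1),round(r["confidence"],2),onz("side",r["at"],z).round(4))
for c in ["top","side"]:
  for r in pinpoint("button1",c): print(c,np.round(r["at"],1),round(r["confidence"],2),onz(c,r["at"],.019).round(4))
E
```

```text
(403, 760, 3)
0.006 3471 ((0.5463358759880066, -0.154912531375885), (0.22367538511753082, 0.38339468836784363), 1.5796047449111938)
0.018 1953 ((0.5493039488792419, -0.15745088458061218), (0.13725823163986206, 0.3100723326206207), 3.585505485534668)
knob [ 0.53950567 -0.05462909  0.06703607] 143 [ 0.56582368 -0.0336194   0.08282812] [ 0.52064853 -0.07696104  0.04529751]
table z 0.00020013240911289257
stop_axis 0.97 [ 0.5479 -0.0483  0.016 ]
carrier 0.75 [ 0.5565 -0.2242  0.012 ]
carrier 0.34 [0.4589 0.2491 0.012 ]
jig 0.61 [ 0.5378 -0.163   0.    ]
jig 0.43 [0.5892 0.2526 0.    ]
pointer 0.7 [ 0.5718 -0.0819  0.05  ]
pointer 0.35 [ 0.5296 -0.0561  0.05  ]
bat 0.62 [ 0.5063  0.3033 -0.    ]
jar 0.85 [0.7793 0.0941 0.    ]
bowl 0.77 [ 0.7713 -0.19    0.    ]
brush 0.76 [ 0.2677 -0.4229  0.    ]
side stop_axis [316.7 209.7] 0.84 [ 0.5467 -0.0731  0.016 ]
side carrier [322.1 188.5] 0.64 [ 0.5534 -0.2104  0.012 ]
side pointer [309.7 197.4] 0.44 [ 0.5725 -0.0911  0.05  ]
side bat [298.7 302. ] 0.65 [0.5209 0.304  0.    ]
top [209.6 188.4] 0.57 [0.5729 0.3244 0.019 ]
top [203.4 231. ] 0.47 [0.4465 0.3255 0.019 ]
top [236.6 185.4] 0.47 [0.5877 0.2463 0.019 ]
top [186.5 136.7] 0.45 [0.7277 0.4157 0.019 ]
top [219.8 142.5] 0.44 [0.7165 0.3126 0.019 ]
top [230.4 228.1] 0.43 [0.4606 0.2491 0.019 ]
top [205.9 145. ] 0.43 [0.7056 0.3534 0.019 ]
top [239.1 206.6] 0.4 [0.525  0.2315 0.019 ]
side [203.5 328. ] 0.71 [0.7138 0.43   0.019 ]
side [324.8 284.6] 0.68 [0.4632 0.2536 0.019 ]
side [279.2 277.7] 0.62 [0.585  0.2482 0.019 ]
side [303.1 273.4] 0.6 [0.5267 0.223  0.019 ]
side [210.8 310.7] 0.58 [0.7178 0.38   0.019 ]
side [326.4 304.5] 0.53 [0.4483 0.3173 0.019 ]
side [219.6 288.7] 0.48 [0.7246 0.3096 0.019 ]
side [275.7 302.6] 0.47 [0.571  0.3311 0.019 ]
```

View pics/c1.png

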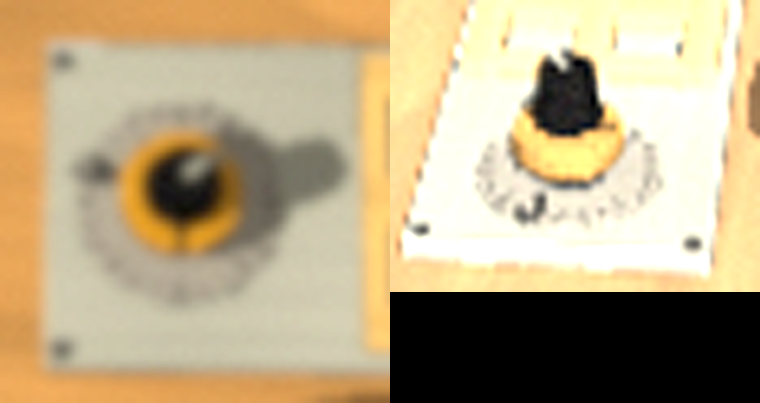

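Crop: knob black with white line toward upper right (about (200,160)), tab dark block at (97,168), i.e. top px (324.9,203.8), and side px (311.5,219.8). Now metric measurement by plane rectification.

```bash
cat >> h.py <<'E'
def rect(n,im,z,x0,x1,y0,y1,s=2000):
    # output: rows down = -x (from x1), cols right = -y (from y1); s px per m
    W,Hh=int((y1-y0)*s),int((x1-x0)*s)
    v,u=np.mgrid[0:Hh,0:W]; P=np.stack([x1-v/s,y1-u/s,np.full(v.shape,z)],-1)
    q=proj(n,P).astype(np.float32).reshape(Hh,W,2)
    return cv2.remap(im,q[...,0],q[...,1],cv2.INTER_CUBIC)
E
python3 - <<'E'
from h import *
box=(.44,.66,-.36,.04); s=2000
out={}
for n in ["top","side"]:
    im=np.load(n+"i.npy")
    for z,nm in [(.012,"plate"),(.024,"car"),(.042,"ring"),(.016,"fl"),(.077,"knob")]:
        r=rect(n,im,z,*box); out[n,nm]=r
        hsv=cv2.cvtColor(r,cv2.COLOR_RGB2HSV)
        if nm=="plate": m=(hsv[...,1]<75)&(hsv[...,2]>70)
        elif nm=="car": m=(hsv[...,1]>60)&(hsv[...,1]<165)&(hsv[...,2]>(165 if n=="top" else 225))
        elif nm=="ring": m=(hsv[...,1]>150)&(hsv[...,2]>100)
        elif nm=="knob": m=hsv[...,2]<35
        else: continue
        m=m.astype(np.uint8); k,l,st,c=cv2.connectedComponentsWithStats(m)
        for i in np.argsort(-st[1:,4])[:2]+1:
            q=np.argwhere(l==i); w=np.stack([box[1]-q[:,0]/s,box[3]-q[:,1]/s],-1).astype(np.float32)
            rr=cv2.minAreaRect(w); print(n,nm,st[i,4],"cen",w.mean(0).round(4),"rect",np.round(rr[0],4),np.round(rr[1],4),round(rr[2],2))
x=np.vstack([out["top","fl"][60:400,0:800],np.clip(out["side","fl"][60:310,:800],0,255)]);save("pics/r1.png",x)
# screws & tab
for n,px in [("top",(324.9,203.8)),("side",(311.5,219.8))]: print("tab",n,onz(n,px,.021).round(4))
E
```

```text
top plate 72829 cen [ 0.5349 -0.0771] rect [ 0.5465 -0.1579] [0.1491 0.3275] 3.5
top plate 4205 cen [ 0.5201 -0.1688] rect [ 0.52   -0.1687] [0.0339 0.0323] 3.18
top car 2774 cen [ 0.5376 -0.2157] rect [ 0.5267 -0.217 ] [0.0439 0.0961] 2.91
top car 1048 cen [ 0.5856 -0.1416] rect [ 0.5843 -0.1419] [0.024  0.0512] 61.66
top ring 139915 cen [ 0.5686 -0.1667] rect [ 0.5502 -0.1595] [0.399  0.2195] 90.0
top ring 3523 cen [ 0.5342 -0.0476] rect [ 0.5377 -0.0504] [0.0525 0.0456] 23.53
top knob 1655 cen [ 0.5328 -0.0524] rect [ 0.5336 -0.0526] [0.0268 0.0225] 68.84
side plate 86823 cen [ 0.5379 -0.0706] rect [ 0.5475 -0.1495] [0.1516 0.3443] 3.8
side plate 3460 cen [ 0.5773 -0.1684] rect [ 0.5792 -0.1635] [0.0375 0.038 ] 0.0
side car 3454 cen [ 0.5116 -0.1345] rect [ 0.5119 -0.136 ] [0.0615 0.0392] 12.99
side car 2209 cen [ 0.5864 -0.2939] rect [ 0.5866 -0.2916] [0.0375 0.0223] 8.13
side ring 433 cen [ 0.5163 -0.0378] rect [ 0.5163 -0.0394] [0.035  0.0056] 85.6
side ring 344 cen [ 0.5617 -0.039 ] rect [ 0.5606 -0.0386] [0.0069 0.0228] 8.75
side knob 5785 cen [ 0.5352 -0.0249] rect [ 0.537  -0.0263] [0.0307 0.0625] 17.93
tab top [ 0.5511 -0.0168  0.021 ]
tab side [ 0.5511 -0.0098  0.021 ]
```

View pics/r1.png

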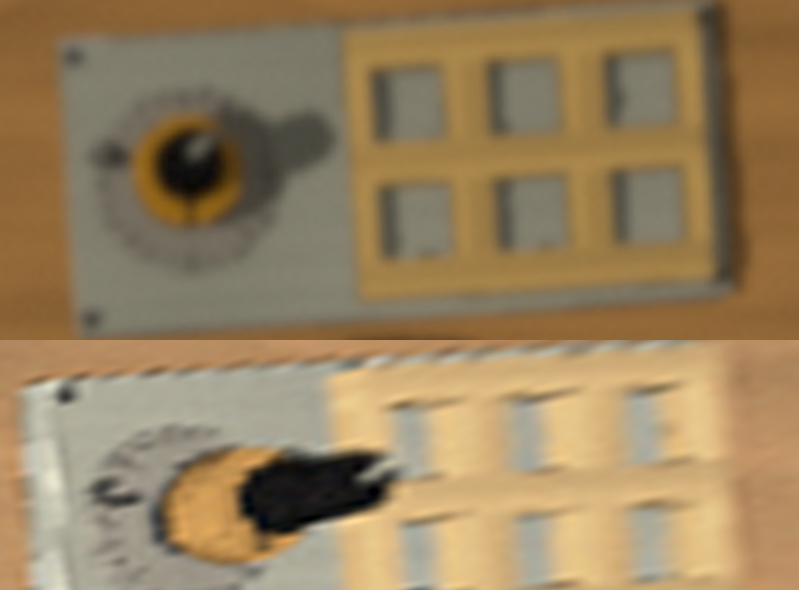

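The jig's yaw is about +0.061 rad and its axis is at about (0.540,-0.053). The tab bears about 1.28 rad in world, and the pointer about -0.73 rad. Next I move over the axis.

Request:
{"method": "play_rows", "body": {"dp": [[0.613,-0.915,0],[0.613,-0.915,0],[0.613,-0.915,0],[0.613,-0.915,0],[0.613,-0.915,0]], "spin": [-0.1225,-0.1225,-0.1225,-0.1225,-0.1225], "hand": [0,0,0,0,0], "squeeze": 60}}

```text
time: 1.85
tcp_pos: [0.2648, 0.3568, 0.3041]
orientation: [1.11, 2.939, -0.0]
contact_force: [-0.1, -0.5, -0.4]
width: 0.0858
grip_force: 0.0
```

Request:
{"method": "play_rows", "body": {"dp": [[0.613,-0.915,0],[0.613,-0.915,0],[0.613,-0.915,0],[0.613,-0.915,0],[0.613,-0.915,0]], "spin": [-0.1225,-0.1225,-0.1225,-0.1225,-0.1225], "hand": [0,0,0,0,0]}}

```text
time: 2.35
tcp_pos: [0.357, 0.2208, 0.304]
orientation: [1.651, 2.673, 0.001]
contact_force: [0.2, 0.4, 0.1]
width: 0.0851
grip_force: 0.0
```

Request:
{"method": "play_rows", "body": {"dp": [[0.613,-0.915,0],[0.613,-0.915,0],[0.613,-0.915,0],[0.613,-0.915,0],[0.613,-0.915,0]], "spin": [-0.1225,-0.1225,-0.1225,-0.1225,-0.1225], "hand": [0,0,0,0,0]}}

```text
time: 2.85
tcp_pos: [0.4493, 0.0842, 0.3038]
orientation: [2.13, 2.309, 0.001]
contact_force: [-0.2, -0.2, 0.6]
width: 0.0856
grip_force: 0.0
```

Request:
{"method": "play_rows", "body": {"dp": [[0.613,-0.915,-0.6],[0.613,-0.915,-0.6],[0.613,-0.915,-0.6],[0.613,-0.915,-0.6],[0.613,-0.915,-0.6],[0.613,-0.915,-0.6]], "spin": [-0.1225,-0.1225,-0.1225,-0.1225,-0.1225,-0.1225], "hand": [0,0,0,0,0,0]}}

```text
time: 3.45
tcp_pos: [0.5395, -0.0512, 0.2131]
orientation: [-2.527, -1.862, 0.002]
contact_force: [-0.3, 0.2, 0.5]
width: 0.0855
grip_force: 0.0
```

```bash
python3 - <<'E'
from h import *
s=sense();print(s["tcp_pos"],s["orientation"],s["joint_positions"])
# knob line direction, initial picture
box=(.5,.58,-.09,-.01);S=8000
for n in ["top","side"]:
    r=rect(n,np.load(n+"i.npy"),.077,*box,s=S)
    if n=="top": w=r[...].astype(int).min(-1)
    else: w=r.astype(int).min(-1)
    v,u=np.mgrid[0:640,0:640]; x=box[1]-v/S; y=box[3]-u/S
    if n=="top": T=r
    else: r=np.hstack([T,r]);save("pics/k0.png",cv2.resize(np.clip(r*1.5,0,255).astype(np.uint8),(800,400)))
E
```

```text
[ 0.53951833 -0.05124145  0.2131433 ] [-2.52728791e+00 -1.86196989e+00  1.53867669e-03] [-9.52332110e-02  3.44091184e-01 -2.62859957e-01  9.66220191e-01
  1.18311334e-03  1.77642882e+00]
```

View pics/k0.png

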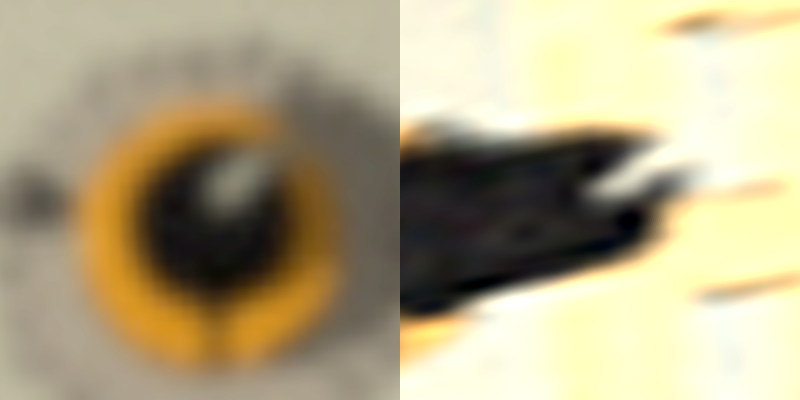

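The line points at about -0.85 rad in world, and the ring centre at (0.540,-0.0535) agrees with the jig fit. Now I descend over the ring and grip.

Request:
{"method": "play_rows", "body": {"dp": [[0,0,-0.3],[0,0,-0.5],[0,0,-0.65],[0,0,-0.76],[0,0,-0.76],[0,0,-0.76]], "spin": [0,0,0,0,0,0], "hand": [0,0,0,0,0,0]}}

```text
time: 4.05
tcp_pos: [0.5399, -0.0513, 0.1009]
orientation: [2.528, 1.865, 0.001]
contact_force: [1.3, -0.1, -0.2]
width: 0.085
grip_force: 0.0
```

Request:
{"method": "play_rows", "body": {"dp": [[0,0,0],[0,0,0],[0,0,0],[0,0,0],[0,0,0],[0,0,0],[0,0,0],[0,0,0]], "spin": [0,0,0,0,0,0,0,0], "hand": [0.2,0.3,0.4,1,1,1,1,1], "squeeze": 60}}

```text
time: 4.85
tcp_pos: [0.5407, -0.0529, 0.1018]
orientation: [2.53, 1.861, 0.004]
contact_force: [-1.4, 1.5, 8.2]
width: 0.0512
grip_force: 60.8
```

Request:
{"method": "play_rows", "body": {"dp": [[0,0,0],[0,0,0],[0,0,0],[0,0,0],[0,0,0],[0,0,0],[0,0,0],[0,0,0],[0,0,0],[0,0,0]], "spin": [0.04,0.08,0.12,0.16,0.2,0.24,0.28,0.32,0.36,0.36], "hand": [1,1,1,1,1,1,1,1,1,1]}}

```text
time: 5.85
tcp_pos: [0.5398, -0.0531, 0.1018]
orientation: [1.136, 2.928, 0.001]
contact_force: [-4.1, 0.2, 9.8]
width: 0.0512
grip_force: 61.0
```

Request:
{"method": "play_rows", "body": {"dp": [[0,0,0],[0,0,0],[0,0,0],[0,0,0]], "spin": [0,0,0,0], "hand": [1,1,1,1]}}

```text
time: 6.25
tcp_pos: [0.5398, -0.0531, 0.1018]
orientation: [1.139, 2.927, 0.001]
contact_force: [-3.8, 0.0, 10.2]
width: 0.0518
grip_force: 61.0
```

```bash
python3 - <<'E'
from h import *
s=sense();print({k:np.round(s[k],3) for k in ["tcp_pos","orientation","joint_positions","torque","contact_force"]})
im,d=imaging.get_image("side");np.save("s1.npy",im)
save("pics/s1.png",np.clip(cv2.resize(im[150:240,270:390],None,fx=6,fy=6,interpolation=cv2.INTER_CUBIC)*1.,0,255).astype(np.uint8))
E
```

```text
{'tcp_pos': array([ 0.54 , -0.053,  0.102]), 'orientation': array([1.139e+00, 2.927e+00, 1.000e-03]), 'joint_positions': array([-0.098,  0.453, -0.423,  0.694,  0.   ,  0.644]), 'torque': array([0.129, 0.741, 0.128]), 'contact_force': array([-3.758,  0.028, 10.182])}
```

View pics/s1.png

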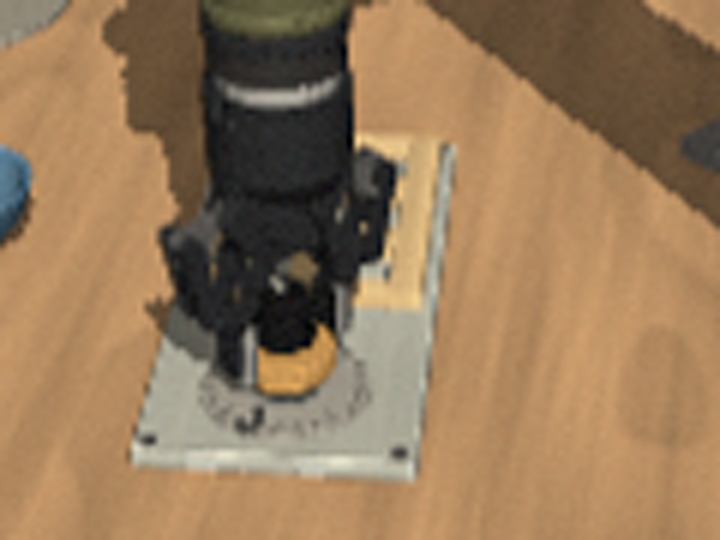

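The side view shows the fingers on the ring's sides with the knob free between them. The torque is consistent with a turning ring. Next I open, raise and grip the knob.

Request:
{"method": "play_rows", "body": {"dp": [[0,0,0],[0,0,0],[0,0,0],[0,0,0],[0,0,0.21],[0,0,0.21],[0,0,0.21]], "spin": [0,0,0,0,0,0,0], "hand": [0,0,0,0,0,0,0]}}

```text
time: 7.0
tcp_pos: [0.5406, -0.0531, 0.132]
orientation: [1.139, 2.926, 0.001]
contact_force: [0.3, 0.6, -0.4]
width: 0.0853
grip_force: 0.0
```

Request:
{"method": "play_rows", "body": {"dp": [[0,0,0],[0,0,0],[0,0,0],[0,0,0],[0,0,0],[0,0,0],[0,0,0],[0,0,0]], "spin": [0,0,0,0,0,0,0,0], "hand": [0.3,0.4,0.5,0.6,1,1,1,1]}}

```text
time: 7.8
tcp_pos: [0.5396, -0.0529, 0.1314]
orientation: [-1.139, -2.927, -0.0]
contact_force: [-0.6, 0.4, 1.8]
width: 0.0259
grip_force: 58.9
```

Request:
{"method": "play_rows", "body": {"dp": [[0,0,0],[0,0,0],[0,0,0],[0,0,0],[0,0,0],[0,0,0],[0,0,0],[0,0,0],[0,0,0],[0,0,0]], "spin": [0.035,0.07,0.105,0.14,0.175,0.21,0.245,0.28,0.315,0.34], "hand": [1,1,1,1,1,1,1,1,1,1]}}

```text
time: 8.8
tcp_pos: [0.5394, -0.0539, 0.1313]
orientation: [0.514, -3.098, 0.003]
contact_force: [-1.3, -2.7, 0.6]
width: 0.0258
grip_force: 58.9
```

Request:
{"method": "play_rows", "body": {"dp": [[0,0,0],[0,0,0],[0,0,0],[0,0,0],[0,0,0],[0,0,0],[0,0,0],[0,0,0],[0,0,0],[0,0,0]], "spin": [0.035,0.07,0.105,0.14,0.175,0.21,0.245,0.28,0.315,0.34], "hand": [1,1,1,1,1,1,1,1,1,1]}}

```text
time: 9.8
tcp_pos: [0.5402, -0.0546, 0.1314]
orientation: [2.018, -2.405, 0.005]
contact_force: [-0.1, -5.9, -1.1]
width: 0.0256
grip_force: 59.0
```

Request:
{"method": "play_rows", "body": {"dp": [[0,0,0],[0,0,0],[0,0,0],[0,0,0],[0,0,0],[0,0,0.5],[0,0,0.9],[0,0,0.9]], "spin": [0,0,0,0,0,0,0,0], "hand": [1,0,0,0,0,0,0,0]}}

```text
time: 10.6
tcp_pos: [0.5404, -0.0528, 0.2696]
orientation: [-2.015, 2.407, -0.003]
contact_force: [0.8, -0.4, 0.3]
width: 0.0855
grip_force: 0.0
```

```bash
python3 - <<'E'
from h import *
s=sense();print({k:np.round(s[k],3) for k in ["tcp_pos","orientation","joint_positions"]})
im,d=imaging.get_image("side");t,d=imaging.get_image("top");np.save("t2.npy",t);np.save("s2.npy",im)
for c in ["top","side"]:
  for n in ["pointer","tab_mark"]: print(c,n,pinpoint(n,c)[:2])
a=cv2.resize(im[170:240,285:355],(400,400),interpolation=cv2.INTER_CUBIC)
b=cv2.resize(t[180:240,310:370],(400,400),interpolation=cv2.INTER_CUBIC)
save("pics/s2.png",np.hstack([a,b]))
E
```

```text
{'tcp_pos': array([ 0.54 , -0.053,  0.27 ]), 'orientation': array([-2.015,  2.407, -0.003]), 'joint_positions': array([-0.098,  0.305, -0.165,  1.097,  0.   , -1.492])}
top pointer [{'at': [239.2, 207.2], 'confidence': 0.35}]
top tab_mark []
side pointer [{'at': [312.1, 209.5], 'confidence': 0.44}]
side tab_mark []
```

View pics/s2.png

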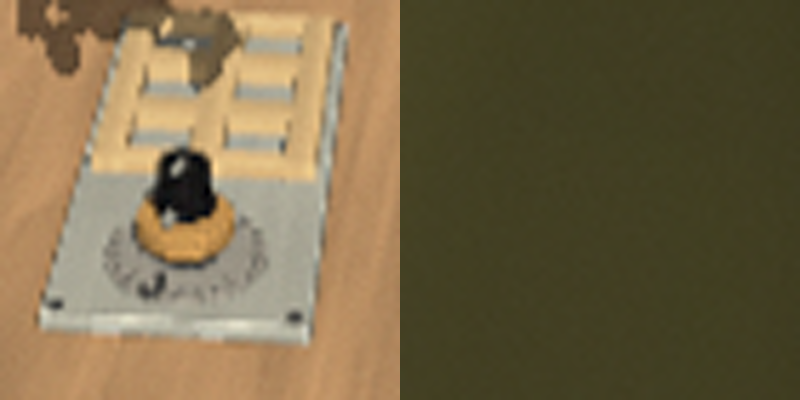

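Side crop: nose at (168,218), roughly lined up with the tab at (150,285). The top view is blocked, so I move the arm aside and measure precisely.

Request:
{"method": "play_rows", "body": {"dp": [[0,1,0],[0,1,0],[0,1,0],[0,1,0]], "spin": [0,0,0,0], "hand": [0,0,0,0]}}

```text
time: 11.3
tcp_pos: [0.5387, 0.1021, 0.2643]
orientation: [2.024, -2.401, -0.006]
contact_force: [-0.0, 0.1, -0.0]
width: 0.0856
grip_force: 0.0
```

Request:
{"method": "play_rows", "body": {"dp": [[0,1,0],[0,1,0],[0,1,0],[0,1,0]], "spin": [0,0,0,0], "hand": [0,0,0,0]}}

```text
time: 11.7
tcp_pos: [0.5391, 0.2518, 0.2642]
orientation: [2.024, -2.402, -0.004]
contact_force: [-0.2, -0.8, -1.2]
width: 0.0854
grip_force: 0.0
```

```bash
python3 - <<'E'
from h import *
t,d=imaging.get_image("top");s=np.load("s2.npy")
c=np.array([.5398,-.0531])
for n,px,z in [("side",(314.4,208.2),.051),("side",(312.1,209.5),.05),("side",(311.3,219.9),.021),("top",(324.9,203.8),.021)]:
    p=onz(n,px,z)[:2]-c; print(n,px,p.round(4),np.arctan2(p[1],p[0]).round(3))
box=(.50,.58,-.09,-.01);S=5000
a=rect("top",t,.077,*box,s=S);b=rect("top",t,.021,*box,s=S)
save("pics/k1.png",np.clip(np.hstack([a,b])*1.6,0,255).astype(np.uint8))
# expected centre pixel in each rect
print("centre",(box[3]-c[1])*S,(box[1]-c[0])*S)
E
```

```text
side (314.4, 208.2) [0.0053 0.0217] 1.331
side (312.1, 209.5) [0.0113 0.0283] 1.189
side (311.3, 219.9) [0.0118 0.0439] 1.308
top (324.9, 203.8) [0.0113 0.0363] 1.268
centre 215.5 201.00000000000006
```

View pics/k1.png

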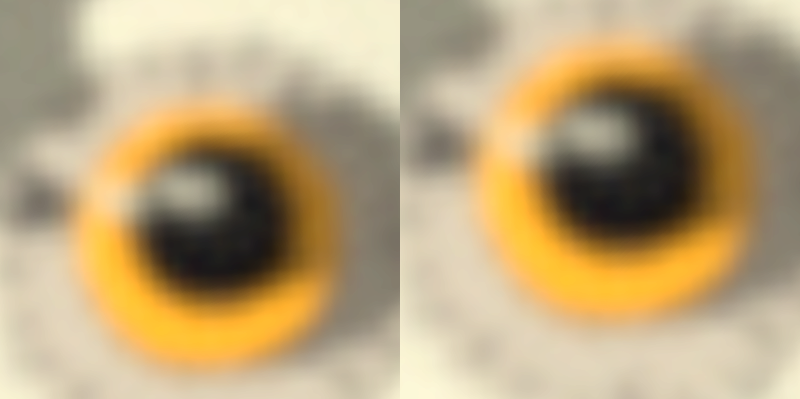

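The pointer's nose bears about 1.27–1.33 rad and the tab about 1.24–1.31, well inside the ±0.175 tolerance. Back to the ring to tighten, choosing a yaw clear of nose and tab.

Request:
{"method": "play_rows", "body": {"dp": [[0,-1,0],[0,-1,0],[0,-1,0],[0,-1,0]], "spin": [0.07,0.14,0.14,0.14], "hand": [0,0,0,0]}}

```text
time: 12.15
tcp_pos: [0.5382, 0.0912, 0.2651]
orientation: [2.487, -1.912, -0.002]
contact_force: [0.5, 0.5, -0.4]
width: 0.0855
grip_force: 0.0
```

Request:
{"method": "play_rows", "body": {"dp": [[0,-1,0],[0,-1,0],[0,-1,0],[0,-1,-0.4],[0,-1,-0.4],[0,-1,-0.4]], "spin": [0,0,0,0,0,0], "hand": [0,0,0,0,0,0]}}

```text
time: 12.75
tcp_pos: [0.5368, -0.0537, 0.2038]
orientation: [2.489, -1.91, -0.01]
contact_force: [-0.6, 0.1, 0.1]
width: 0.0851
grip_force: 0.0
```

Request:
{"method": "play_rows", "body": {"dp": [[0,0,-0.3],[0,0,-0.5],[0,0,-0.65],[0,0,-0.71],[0,0,-0.71],[0,0,-0.71]], "spin": [0,0,0,0,0,0], "hand": [0,0,0,0,0,0]}}

```text
time: 13.35
tcp_pos: [0.541, -0.0527, 0.1014]
orientation: [-2.494, 1.909, -0.003]
contact_force: [0.3, -0.3, 0.6]
width: 0.0854
grip_force: 0.0
```

Request:
{"method": "play_rows", "body": {"dp": [[0,0,0],[0,0,0],[0,0,0],[0,0,0],[0,0,0],[0,0,0],[0,0,0],[0,0,0]], "spin": [0,0,0,0,0,0,0,0], "hand": [0.2,0.3,0.4,1,1,1,1,1]}}

```text
time: 14.15
tcp_pos: [0.5402, -0.0531, 0.1016]
orientation: [-2.493, 1.91, -0.002]
contact_force: [-2.2, 0.7, 9.1]
width: 0.0516
grip_force: 60.7
```

Request:
{"method": "play_rows", "body": {"dp": [[0,0,0],[0,0,0],[0,0,0],[0,0,0],[0,0,0],[0,0,0],[0,0,0],[0,0,0],[0,0,0],[0,0,0]], "spin": [-0.04,-0.08,-0.12,-0.16,-0.2,-0.24,-0.28,-0.31,-0.34,-0.34], "hand": [1,1,1,1,1,1,1,1,1,1]}}

```text
time: 15.15
tcp_pos: [0.5407, -0.0532, 0.1017]
orientation: [-1.17, 2.913, -0.002]
contact_force: [-1.5, -0.2, 8.2]
width: 0.0514
grip_force: 60.9
```

```bash
python3 - <<'E'
from h import *
s=sense();print({k:np.round(s[k],3) for k in ["tcp_pos","orientation","joint_positions","torque","contact_force"]})
E
```

```text
{'tcp_pos': array([ 0.541, -0.053,  0.102]), 'orientation': array([-1.170e+00,  2.913e+00, -2.000e-03]), 'joint_positions': array([-0.098,  0.454, -0.422,  0.692, -0.   , -0.862]), 'torque': array([ 0.069,  0.427, -0.1  ]), 'contact_force': array([-1.452, -0.205,  8.164])}
```

Request:
{"method": "play_rows", "body": {"dp": [[0,0,0],[0,0,0],[0,0,0],[0,0,0],[0,0,0]], "spin": [-0.01,-0.02,-0.03,-0.03,-0.03], "hand": [1,1,1,1,1]}}

```text
time: 15.65
tcp_pos: [0.5408, -0.0532, 0.1017]
orientation: [-1.043, 2.961, -0.003]
contact_force: [-0.7, -2.2, 8.2]
width: 0.0517
grip_force: 60.9
```

```bash
python3 - <<'E'
from h import *
s=sense();print({k:np.round(s[k],3) for k in ["orientation","joint_positions","torque"]})
E
```

```text
{'orientation': array([-1.043,  2.961, -0.003]), 'joint_positions': array([-0.098,  0.454, -0.422,  0.692, -0.001, -0.775]), 'torque': array([-0.21,  0.43,  2.12])}
```

The torque jumped to 2.1 N m, so the ring is hard against its stop. I release, rise, and measure the buttons and the ring.

Request:
{"method": "play_rows", "body": {"dp": [[0,0,0],[0,0,0],[0,0,0],[0,0,0],[0,0,0.3],[0,0,0.6],[0,0,1],[0,0,1],[0,0,1]], "spin": [0,0,0,0,0,0,0,0,0], "hand": [0,0,0,0,0,0,0,0,0]}}

```text
time: 16.55
tcp_pos: [0.5413, -0.0532, 0.2523]
orientation: [-1.033, 2.962, -0.004]
contact_force: [-0.4, -0.6, -0.3]
width: 0.0852
grip_force: 0.0
```

```bash
python3 - <<'E'
from h import *
t,d=imaging.get_image("top");s,_=imaging.get_image("side");np.save("t3.npy",t)
P=cloud("top",d)
box=(.38,.64,.17,.43);S=2000
r=rect("top",t,.03,*box,s=S)
hsv=cv2.cvtColor(r,cv2.COLOR_RGB2HSV)
a=rect("side",s,.03,*box,s=S)
save("pics/b0.png",np.clip(np.hstack([cv2.resize(r,(400,400)),cv2.resize(a,(400,400))])*1.3,0,255).astype(np.uint8))
for c in ["top","side"]:
  for q in pinpoint("button1",c):
    p=onz(c,q["at"],.019)
    if p[0]<.65: print(c,np.round(q["at"],1),round(q["confidence"],2),p[:2].round(4))
k=(P[...,2]>.02)&(P[...,2]<.045)&(P[...,0]>.38)&(P[...,0]<.64)&(P[...,1]>.17)&(P[...,1]<.43)
n,l,st,ce=cv2.connectedComponentsWithStats(k.astype(np.uint8))
for i in range(1,n):
    if st[i,4]>8: print("depth",st[i,4],np.median(P[l==i],0).round(4),P[l==i].mean(0).round(4))
E
```

```text
top [238.9 208.5] 0.66 [0.5194 0.2314]
top [211.1 189.1] 0.64 [0.5711 0.3198]
top [234.5 187. ] 0.53 [0.5824 0.2518]
top [231.4 230.2] 0.43 [0.4547 0.2455]
top [202.9 230.5] 0.38 [0.4479 0.3272]
side [273.8 301.6] 0.58 [0.5765 0.3288]
side [279.3 279.4] 0.58 [0.5831 0.2541]
side [327.5 283.3] 0.49 [0.4572 0.2481]
side [304.7 274.9] 0.48 [0.5213 0.2278]
side [325.8 307.2] 0.47 [0.4483 0.3257]
depth 68 [0.5747 0.328  0.0303] [0.5752 0.328  0.0295]
depth 67 [0.5796 0.2569 0.0292] [0.5799 0.2568 0.0291]
depth 67 [0.5215 0.2249 0.0299] [0.5214 0.2252 0.0296]
depth 72 [0.4505 0.3237 0.03  ] [0.4502 0.3234 0.0296]
depth 71 [0.4585 0.2488 0.0298] [0.4581 0.2491 0.0295]
```

View pics/b0.png

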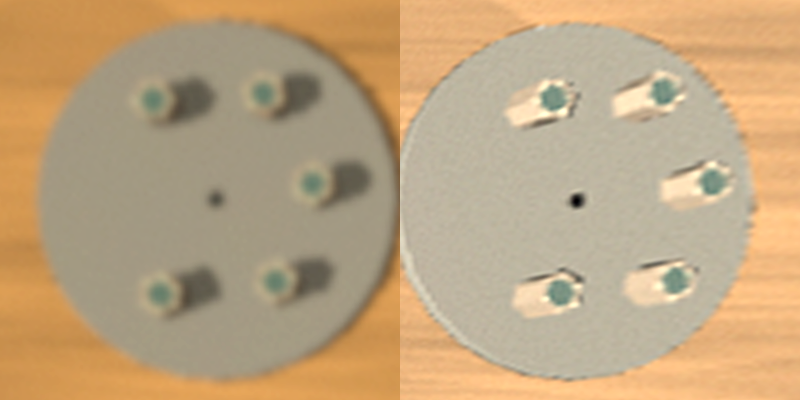

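The five buttons' glaze dots agree in both cameras: A(.575,.331), B(.580,.2585), C(.521,.227), D(.449,.326), E(.4575,.2505). The well positions come from the plate fit. First I take C.

Request:
{"method": "play_rows", "body": {"dp": [[-0.063,0.933,-0.33],[-0.063,0.933,-0.33],[-0.063,0.933,-0.33],[-0.063,0.933,-0.33]], "spin": [0,0,0,0], "hand": [0.4,0.4,0.4,0.4], "squeeze": 40}}

```text
time: 17.15
tcp_pos: [0.5272, 0.0911, 0.1962]
orientation: [1.042, -2.956, -0.005]
contact_force: [0.0, -0.1, -0.1]
width: 0.0515
grip_force: 0.0
```

Request:
{"method": "play_rows", "body": {"dp": [[-0.063,0.933,0],[-0.063,0.933,0],[-0.063,0.933,0],[-0.063,0.933,0],[-0.063,0.933,-0.35],[-0.063,0.933,-0.6],[-0.063,0.933,-0.71],[-0.063,0.933,-0.71],[-0.063,0.933,-0.71]], "spin": [0,0,0,0,0,0,0,0,0], "hand": [0.4,0.4,0.4,0.4,0.4,0.4,0.4,0.4,0.4]}}

```text
time: 18.05
tcp_pos: [0.5207, 0.2258, 0.0934]
orientation: [1.033, -2.965, 0.001]
contact_force: [-0.3, -0.3, 0.4]
width: 0.0513
grip_force: 0.0
```

Request:
{"method": "play_rows", "body": {"dp": [[0,0,0],[0,0,0],[0,0,0],[0,0,0],[0,0,0],[0,0,0]], "spin": [0,0,0,0,0,0], "hand": [0.55,0.65,1,1,1,1]}}

```text
time: 18.65
tcp_pos: [0.522, 0.2272, 0.0956]
orientation: [-1.034, 2.963, -0.001]
contact_force: [-0.1, -0.8, 6.1]
width: 0.024
grip_force: 39.0
```

Request:
{"method": "play_rows", "body": {"dp": [[0,0,0.3],[0,0,0.71],[0,-0.3,0.71],[0,-0.9,0.71],[0,-0.9,0.71],[0,-0.9,0.71]], "spin": [0,0,0,0,0,0], "hand": [1,1,1,1,1,1]}}

```text
time: 19.25
tcp_pos: [0.5204, 0.0879, 0.2012]
orientation: [1.027, -2.969, 0.003]
contact_force: [0.2, 0.8, 0.2]
width: 0.0237
grip_force: 39.4
```

Request:
{"method": "play_rows", "body": {"dp": [[0,-0.9,0],[0,-0.9,0],[0,-0.9,0],[0,-0.9,0]], "spin": [0,0,0,0], "hand": [1,1,1,1]}}

```text
time: 19.65
tcp_pos: [0.5212, -0.0462, 0.2008]
orientation: [-1.028, 2.968, -0.003]
contact_force: [0.3, 1.5, -0.8]
width: 0.0241
grip_force: 39.4
```

Request:
{"method": "play_rows", "body": {"dp": [[0,-0.9,0],[0,-0.9,0],[0,-0.9,0],[0,-0.9,0]], "spin": [0,0,0,0], "hand": [1,1,1,1]}}

```text
time: 20.05
tcp_pos: [0.5218, -0.1809, 0.2007]
orientation: [-1.029, 2.967, -0.003]
contact_force: [-0.2, 0.2, 0.2]
width: 0.0239
grip_force: 39.5
```

Request:
{"method": "play_rows", "body": {"dp": [[0.028,-0.705,0],[0.028,-0.705,0],[0.028,-0.705,0],[0.028,-0.705,-0.3],[0.028,-0.705,-0.5],[0.028,-0.705,-0.5],[0.028,-0.705,-0.5]], "spin": [0,0,0,0,0,0,0], "hand": [1,1,1,1,1,1,1]}}

```text
time: 20.75
tcp_pos: [0.5253, -0.2822, 0.1255]
orientation: [1.037, -2.965, -0.002]
contact_force: [0.6, -0.3, -0.3]
width: 0.0236
grip_force: 39.5
```

```bash
python3 - <<'E'
from h import *
print(sense()["tcp_pos"],sense()["width"])
s,_=imaging.get_image("side")
save("pics/p1.png",cv2.resize(s[130:240,270:390],None,fx=5,fy=5,interpolation=cv2.INTER_CUBIC))
E
```

```text
[ 0.52530148 -0.28218681  0.12549608] 0.023630999748169526
```

View pics/p1.png

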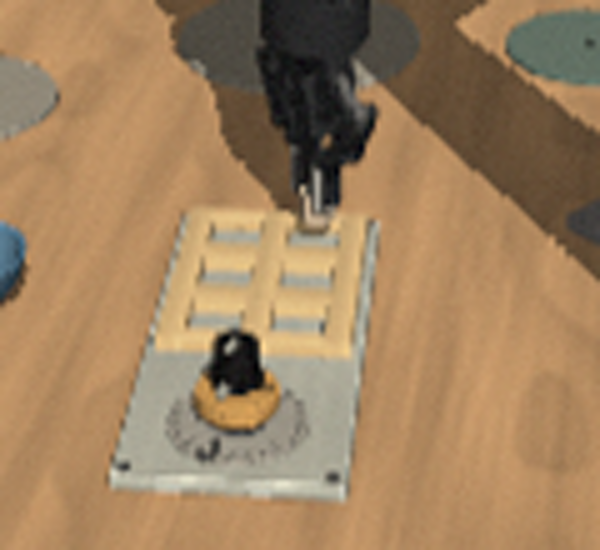

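The button hangs over the far right well (crop (315,225)), as wanted. Lower it.

Request:
{"method": "play_rows", "body": {"dp": [[0,0,-0.08],[0,0,-0.13],[0,0,-0.176],[0,0,-0.176],[0,0,-0.176]], "spin": [0,0,0,0,0], "hand": [1,1,1,1,1]}}

```text
time: 21.3
tcp_pos: [0.5254, -0.2838, 0.0997]
orientation: [-1.035, 2.965, -0.001]
contact_force: [-0.2, 1.2, 4.8]
width: 0.0237
grip_force: 40.0
```

At 0.0997 it rests on the floor (the pick was at 0.0956, plus 4 mm). Release, rise, and check with a picture before fetching B.

Request:
{"method": "play_rows", "body": {"dp": [[0,0,0],[0,0,0],[0,0,0.1],[0,0,0.35],[0,0,0.67],[0,0.9,0.67],[0,0.9,0.67],[0,0.9,0.67]], "spin": [0,0,0,0,0,0,0,0], "hand": [0.5,0.5,0.5,0.5,0.5,0.4,0.4,0.4]}}

```text
time: 22.1
tcp_pos: [0.5247, -0.1468, 0.1998]
orientation: [-1.035, 2.966, 0.001]
contact_force: [0.3, -0.7, 0.3]
width: 0.0513
grip_force: 0.0
```

Request:
{"method": "play_rows", "body": {"dp": [[0.1,0.9,0],[0.1,0.9,0],[0.1,0.9,0],[0.1,0.9,0]], "spin": [0,0,0,0], "hand": [0.4,0.4,0.4,0.4]}}

```text
time: 22.5
tcp_pos: [0.5404, -0.0099, 0.1993]
orientation: [-1.044, 2.962, 0.002]
contact_force: [0.2, -0.0, 0.1]
width: 0.0518
grip_force: 0.0
```

```bash
cat >> h.py <<'E'
def dots(n="side"):
    im,d=imaging.get_image(n); out=[]
    hsv=cv2.cvtColor(im,cv2.COLOR_RGB2HSV)
    m=((hsv[...,0]>70)&(hsv[...,0]<100)&(hsv[...,1]>45)).astype(np.uint8)
    k,l,st,c=cv2.connectedComponentsWithStats(m)
    for i in range(1,k):
        if 4<=st[i,4]<150:
            p=onz(n,c[i],.032)
            if .38<p[0]<.66 and -.34<p[1]<.43: out.append((st[i,4],p[:2].round(4).tolist()))
    return im,out
E
python3 - <<'E'
from h import *
print(sense()["tcp_pos"])
for n in ["side","top"]:
    im,o=dots(n); print(n,*o,sep="\n")
E
```

```text
[ 0.54035633 -0.00988279  0.19933508]
side
(np.int32(5), [0.5751, 0.2609])
top
```

```bash
python3 - <<'E'
from h import *
for n in ["side","top"]:
    im,_=imaging.get_image(n); hsv=cv2.cvtColor(im,cv2.COLOR_RGB2HSV)
    for P in [(.575,.331,.03),(.58,.2585,.03),(.449,.326,.03),(.4575,.2505,.03),(.525,-.2835,.034)]:
        u,v=np.round(proj(n,P)[0]).astype(int); print(n,P,im[v,u],hsv[v-1:v+2,u-1:u+2].reshape(-1,3).mean(0).round())
    if n=="side":
        print([ (np.round(q["at"],1),round(q["confidence"],2),onz(n,q["at"],.023)[:2].round(3)) for q in pinpoint("button1",n)])
E
```

```text
side (0.575, 0.331, 0.03) [ 97 116 101] [ 69.  43. 113.]
side (0.58, 0.2585, 0.03) [ 97 113 100] [ 69.  41. 114.]
side (0.449, 0.326, 0.03) [ 98 115 102] [ 68.  40. 114.]
side (0.4575, 0.2505, 0.03) [ 98 117 104] [ 70.  42. 113.]
side (0.525, -0.2835, 0.034) [ 92 113 100] [ 47.  45. 138.]
[(array([322.8, 307. ]), 0.7, array([0.455, 0.33 ])), (array([329. , 282.1]), 0.69, array([0.453, 0.247])), (array([281.3, 280.9]), 0.69, array([0.575, 0.262])), (array([208.5, 310. ]), 0.57, array([0.722, 0.382])), (array([331.4, 174.9]), 0.55, array([ 0.533, -0.292])), (array([274.2, 302.5]), 0.54, array([0.573, 0.335])), (array([203. , 327.2]), 0.52, array([0.714, 0.431])), (array([223.3, 290.3]), 0.46, array([0.711, 0.317]))]
top (0.575, 0.331, 0.03) [ 82 100  84] [ 55.  44. 103.]
top (0.58, 0.2585, 0.03) [80 98 83] [ 57.  44. 101.]
top (0.449, 0.326, 0.03) [81 99 84] [ 56.  43. 102.]
top (0.4575, 0.2505, 0.03) [ 82 100  85] [ 57.  42. 102.]
top (0.525, -0.2835, 0.034) [81 99 84] [ 58.  43. 102.]
```

Button C sits in W5 (its dot is where predicted in both cameras) and the others are unmoved. Next B → W6.

Request:
{"method": "play_rows", "body": {"dp": [[0.133,0.908,0],[0.133,0.908,0],[0.133,0.908,0],[0.133,0.908,0]], "spin": [0,0,0,0], "hand": [0.4,0.4,0.4,0.4]}}

```text
time: 23.15
tcp_pos: [0.5613, 0.1251, 0.1995]
orientation: [-1.039, 2.963, 0.002]
contact_force: [-0.1, -0.7, -0.4]
width: 0.0511
grip_force: 0.0
```

Request:
{"method": "play_rows", "body": {"dp": [[0.133,0.908,0],[0.133,0.908,0],[0.133,0.908,0],[0.133,0.908,0],[0.133,0.908,-0.35],[0.133,0.908,-0.6],[0.133,0.908,-0.704],[0.133,0.908,-0.704],[0.133,0.908,-0.704]], "spin": [0,0,0,0,0,0,0,0,0], "hand": [0.4,0.4,0.4,0.4,0.4,0.4,0.4,0.4,0.4]}}

```text
time: 24.05
tcp_pos: [0.5805, 0.2569, 0.0942]
orientation: [1.032, -2.967, 0.001]
contact_force: [-0.6, 0.8, 0.2]
width: 0.051
grip_force: 0.0
```

Request:
{"method": "play_rows", "body": {"dp": [[0,0,0],[0,0,0],[0,0,0],[0,0,0],[0,0,0],[0,0,0]], "spin": [0,0,0,0,0,0], "hand": [0.55,0.65,1,1,1,1]}}

```text
time: 24.65
tcp_pos: [0.5812, 0.2588, 0.096]
orientation: [-1.034, 2.963, -0.001]
contact_force: [0.4, -1.4, 6.5]
width: 0.0244
grip_force: 38.9
```

Request:
{"method": "play_rows", "body": {"dp": [[0,0,0.3],[0,0,0.71],[0,-0.3,0.71],[0,-0.898,0.71],[0,-0.898,0.71],[0,-0.898,0.71]], "spin": [0,0,0,0,0,0], "hand": [1,1,1,1,1,1]}}

```text
time: 25.25
tcp_pos: [0.5797, 0.1195, 0.2014]
orientation: [1.027, -2.969, 0.003]
contact_force: [0.1, -0.7, -0.7]
width: 0.0243
grip_force: 39.3
```

Request:
{"method": "play_rows", "body": {"dp": [[0,-0.898,0],[0,-0.898,0],[0,-0.898,0],[0,-0.898,0]], "spin": [0,0,0,0], "hand": [1,1,1,1]}}

```text
time: 25.65
tcp_pos: [0.5802, -0.0142, 0.2009]
orientation: [-1.028, 2.968, -0.002]
contact_force: [0.0, 0.6, 0.1]
width: 0.0238
grip_force: 39.3
```

Request:
{"method": "play_rows", "body": {"dp": [[0,-0.898,0],[0,-0.898,0],[0,-0.898,0],[0,-0.898,0]], "spin": [0,0,0,0], "hand": [1,1,1,1]}}

```text
time: 26.05
tcp_pos: [0.5807, -0.1484, 0.2008]
orientation: [-1.029, 2.967, -0.003]
contact_force: [0.0, 0.2, -0.8]
width: 0.0245
grip_force: 39.4
```

Request:
{"method": "play_rows", "body": {"dp": [[0.02,-0.898,0],[0.02,-0.898,0],[0.02,-0.898,0],[0.02,-0.898,-0.3],[0.02,-0.898,-0.5],[0.02,-0.898,-0.5],[0.02,-0.898,-0.5]], "spin": [0,0,0,0,0,0,0], "hand": [1,1,1,1,1,1,1]}}

```text
time: 26.75
tcp_pos: [0.5834, -0.2787, 0.1255]
orientation: [1.037, -2.965, -0.002]
contact_force: [0.4, 0.2, 0.0]
width: 0.0237
grip_force: 39.4
```

Request:
{"method": "play_rows", "body": {"dp": [[0,0,-0.08],[0,0,-0.13],[0,0,-0.176],[0,0,-0.176],[0,0,-0.176]], "spin": [0,0,0,0,0], "hand": [1,1,1,1,1]}}

```text
time: 27.25
tcp_pos: [0.5836, -0.2801, 0.1]
orientation: [-1.035, 2.965, -0.001]
contact_force: [-0.1, 1.2, 4.3]
width: 0.0241
grip_force: 40.0
```

Request:
{"method": "play_rows", "body": {"dp": [[0,0,0],[0,0,0],[0,0,0.1],[0,0,0.35],[0,0,0.67],[0,0.885,0.67],[0,0.885,0.67],[0,0.885,0.67]], "spin": [0,0,0,0,0,0,0,0], "hand": [0.5,0.5,0.5,0.5,0.5,0.4,0.4,0.4]}}

```text
time: 28.05
tcp_pos: [0.5826, -0.1452, 0.1998]
orientation: [-1.036, 2.965, 0.001]
contact_force: [-0.2, -0.5, -0.3]
width: 0.0512
grip_force: 0.0
```

Request:
{"method": "play_rows", "body": {"dp": [[-0.279,0.885,0],[-0.279,0.885,0],[-0.279,0.885,0],[-0.279,0.885,0]], "spin": [0,0,0,0], "hand": [0.4,0.4,0.4,0.4]}}

```text
time: 28.45
tcp_pos: [0.5389, -0.0109, 0.1991]
orientation: [1.043, -2.961, -0.004]
contact_force: [-0.2, -0.9, -0.2]
width: 0.0512
grip_force: 0.0
```

```bash
cat >> h.py <<'E'
def dots(n="side"):
    im,d=imaging.get_image(n); out=[]; q=im.astype(int)
    m=((q[...,1]>q[...,0]+8)&(q[...,1]>q[...,2]+4)).astype(np.uint8)
    k,l,st,c=cv2.connectedComponentsWithStats(m)
    for i in range(1,k):
        if 4<=st[i,4]<150:
            p=onz(n,c[i],.030); p=onz(n,c[i],.034) if p[1]<.1 else p
            if .38<p[0]<.66 and -.34<p[1]<.43: out.append((int(st[i,4]),p[:2].round(4).tolist()))
    return im,out
E
python3 - <<'E'
from h import *
for n in ["side","top"]:
    im,o=dots(n); print(n,*o,sep="\n")
E
```

```text
side
(5, [0.5246, -0.2832])
(19, [0.4579, 0.2517])
(23, [0.5756, 0.3305])
(27, [0.4495, 0.3262])
top
(12, [0.5754, 0.3308])
(11, [0.5817, -0.2808])
(12, [0.5232, -0.2847])
(13, [0.4574, 0.2513])
(13, [0.449, 0.3255])
```

B is in W6. Next E → W3.

Request:
{"method": "play_rows", "body": {"dp": [[-0.278,0.888,0],[-0.278,0.888,0],[-0.278,0.888,0],[-0.278,0.888,0]], "spin": [0,0,0,0], "hand": [0.4,0.4,0.4,0.4]}}

```text
time: 28.95
tcp_pos: [0.4991, 0.1207, 0.1994]
orientation: [-1.04, 2.964, 0.002]
contact_force: [0.5, -1.4, 0.7]
width: 0.0511
grip_force: 0.0
```

Request:
{"method": "play_rows", "body": {"dp": [[-0.278,0.888,0],[-0.278,0.888,0],[-0.278,0.888,0],[-0.278,0.888,0],[-0.278,0.888,-0.35],[-0.278,0.888,-0.6],[-0.278,0.888,-0.704],[-0.278,0.888,-0.704],[-0.278,0.888,-0.704]], "spin": [0,0,0,0,0,0,0,0,0], "hand": [0.4,0.4,0.4,0.4,0.4,0.4,0.4,0.4,0.4]}}

```text
time: 29.85
tcp_pos: [0.4591, 0.2503, 0.094]
orientation: [-1.032, 2.967, -0.001]
contact_force: [0.3, 0.3, 0.3]
width: 0.0512
grip_force: 0.0
```

Request:
{"method": "play_rows", "body": {"dp": [[0,0,0],[0,0,0],[0,0,0],[0,0,0],[0,0,0],[0,0,0]], "spin": [0,0,0,0,0,0], "hand": [0.55,0.65,1,1,1,1]}}

```text
time: 30.45
tcp_pos: [0.4589, 0.252, 0.0955]
orientation: [-1.034, 2.963, -0.001]
contact_force: [0.0, -1.7, 5.5]
width: 0.0229
grip_force: 39.0
```

Request:
{"method": "play_rows", "body": {"dp": [[0,0,0.3],[0,0,0.71],[0,-0.3,0.71],[0,-0.796,0.71],[0,-0.796,0.71],[0,-0.796,0.71]], "spin": [0,0,0,0,0,0], "hand": [1,1,1,1,1,1]}}

```text
time: 31.05
tcp_pos: [0.4572, 0.1297, 0.2012]
orientation: [-1.029, 2.968, -0.001]
contact_force: [-0.8, -0.0, -0.3]
width: 0.0231
grip_force: 39.5
```

Request:
{"method": "play_rows", "body": {"dp": [[0.142,-0.796,0],[0.142,-0.796,0],[0.142,-0.796,0],[0.142,-0.796,0]], "spin": [0,0,0,0], "hand": [1,1,1,1]}}

```text
time: 31.45
tcp_pos: [0.48, 0.0114, 0.2008]
orientation: [-1.03, 2.967, -0.001]
contact_force: [0.8, 1.2, 0.2]
width: 0.023
grip_force: 39.5
```

Request:
{"method": "play_rows", "body": {"dp": [[0.142,-0.796,0],[0.142,-0.796,0],[0.142,-0.796,0],[0.142,-0.796,0]], "spin": [0,0,0,0], "hand": [1,1,1,1]}}

```text
time: 31.85
tcp_pos: [0.5017, -0.1075, 0.2006]
orientation: [-1.031, 2.966, -0.001]
contact_force: [-0.5, 1.3, -1.5]
width: 0.0226
grip_force: 39.5
```

Request:
{"method": "play_rows", "body": {"dp": [[0.142,-0.796,0],[0.142,-0.796,0],[0.142,-0.796,0],[0.142,-0.796,-0.3],[0.142,-0.796,-0.5],[0.142,-0.796,-0.5],[0.142,-0.796,-0.5]], "spin": [0,0,0,0,0,0,0], "hand": [1,1,1,1,1,1,1]}}

```text
time: 32.55
tcp_pos: [0.5218, -0.2241, 0.1255]
orientation: [1.038, -2.964, -0.003]
contact_force: [0.8, -0.4, -0.3]
width: 0.0225
grip_force: 39.6
```

Request:
{"method": "play_rows", "body": {"dp": [[0,0,-0.08],[0,0,-0.13],[0,0,-0.176],[0,0,-0.176],[0,0,-0.176]], "spin": [0,0,0,0,0], "hand": [1,1,1,1,1]}}

```text
time: 33.05
tcp_pos: [0.5222, -0.2259, 0.0996]
orientation: [-1.035, 2.965, -0.001]
contact_force: [-1.3, 1.6, 4.1]
width: 0.0225
grip_force: 40.0
```

Request:
{"method": "play_rows", "body": {"dp": [[0,0,0],[0,0,0],[0,0,0.1],[0,0,0.35],[0,0,0.67],[0,0.928,0.67],[0,0.928,0.67],[0,0.928,0.67]], "spin": [0,0,0,0,0,0,0,0], "hand": [0.5,0.5,0.5,0.5,0.5,0.4,0.4,0.4]}}

```text
time: 33.85
tcp_pos: [0.5214, -0.0851, 0.1999]
orientation: [-1.034, 2.966, 0.0]
contact_force: [0.6, 0.8, -0.4]
width: 0.051
grip_force: 0.0
```

Request:
{"method": "play_rows", "body": {"dp": [[0.12,0.928,0],[0.12,0.928,0],[0.12,0.928,0],[0.12,0.928,0]], "spin": [0,0,0,0], "hand": [0.4,0.4,0.4,0.4]}}

```text
time: 34.25
tcp_pos: [0.5403, 0.0569, 0.1994]
orientation: [-1.044, 2.962, 0.002]
contact_force: [0.2, -0.1, -0.2]
width: 0.0514
grip_force: 0.0
```

```bash
python3 - <<'E'
from h import *
for n in ["side","top"]:
    im,o=dots(n); print(n,*o,sep="\n")
E
```

```text
side
(7, [0.5243, -0.2834])
(7, [0.5211, -0.2264])
(25, [0.5761, 0.3303])
(27, [0.4499, 0.3261])
top
(12, [0.5754, 0.3308])
(11, [0.5817, -0.2808])
(9, [0.5197, -0.2272])
(13, [0.5228, -0.2849])
(13, [0.449, 0.3255])
```

E is in W3. Next A → W4.

Request:
{"method": "play_rows", "body": {"dp": [[0.12,0.928,0],[0.12,0.928,0],[0.12,0.928,0],[0.12,0.928,0]], "spin": [0,0,0,0], "hand": [0.4,0.4,0.4,0.4]}}

```text
time: 34.75
tcp_pos: [0.5588, 0.1945, 0.1994]
orientation: [-1.039, 2.963, 0.002]
contact_force: [0.3, 0.2, 0.3]
width: 0.0512
grip_force: 0.0
```

Request:
{"method": "play_rows", "body": {"dp": [[0.12,0.928,0],[0.12,0.928,0],[0.12,0.928,0],[0.12,0.928,0],[0.12,0.928,-0.35],[0.12,0.928,-0.6],[0.12,0.928,-0.704],[0.12,0.928,-0.704],[0.12,0.928,-0.704]], "spin": [0,0,0,0,0,0,0,0,0], "hand": [0.4,0.4,0.4,0.4,0.4,0.4,0.4,0.4,0.4]}}

```text
time: 35.65
tcp_pos: [0.5762, 0.3289, 0.0942]
orientation: [1.032, -2.967, 0.001]
contact_force: [0.5, 0.3, -0.5]
width: 0.0511
grip_force: 0.0
```

Request:
{"method": "play_rows", "body": {"dp": [[0,0,0],[0,0,0],[0,0,0],[0,0,0],[0,0,0],[0,0,0]], "spin": [0,0,0,0,0,0], "hand": [0.55,0.65,1,1,1,1]}}

```text
time: 36.25
tcp_pos: [0.5767, 0.3312, 0.0959]
orientation: [-1.034, 2.963, -0.001]
contact_force: [0.7, -1.3, 6.8]
width: 0.0226
grip_force: 39.3
```

Request:
{"method": "play_rows", "body": {"dp": [[0,0,0.3],[0,0,0.71],[0,-0.3,0.71],[0,-0.922,0.71],[0,-0.922,0.71],[0,-0.922,0.71]], "spin": [0,0,0,0,0,0], "hand": [1,1,1,1,1,1]}}

```text
time: 36.85
tcp_pos: [0.575, 0.1878, 0.2011]
orientation: [1.027, -2.968, 0.003]
contact_force: [-0.2, 1.4, -0.3]
width: 0.0225
grip_force: 39.6
```

Request:
{"method": "play_rows", "body": {"dp": [[0,-0.922,0],[0,-0.922,0],[0,-0.922,0],[0,-0.922,0]], "spin": [0,0,0,0], "hand": [1,1,1,1]}}

```text
time: 37.25
tcp_pos: [0.5756, 0.0507, 0.2007]
orientation: [1.027, -2.968, 0.002]
contact_force: [0.4, 0.8, -0.2]
width: 0.0223
grip_force: 39.6
```

Request:
{"method": "play_rows", "body": {"dp": [[0,-0.922,0],[0,-0.922,0],[0,-0.922,0],[0,-0.922,0]], "spin": [0,0,0,0], "hand": [1,1,1,1]}}

```text
time: 37.65
tcp_pos: [0.5763, -0.0872, 0.2007]
orientation: [-1.028, 2.968, -0.003]
contact_force: [-0.1, 0.3, 0.8]
width: 0.0222
grip_force: 39.6
```

Request:
{"method": "play_rows", "body": {"dp": [[0.027,-0.922,0],[0.027,-0.922,0],[0.027,-0.922,0],[0.027,-0.922,-0.3],[0.027,-0.922,-0.5],[0.027,-0.922,-0.5],[0.027,-0.922,-0.5]], "spin": [0,0,0,0,0,0,0], "hand": [1,1,1,1,1,1,1]}}

```text
time: 38.35
tcp_pos: [0.58, -0.221, 0.1254]
orientation: [1.037, -2.965, -0.002]
contact_force: [0.1, -0.9, 0.2]
width: 0.0222
grip_force: 39.6
```

Request:
{"method": "play_rows", "body": {"dp": [[0,0,-0.08],[0,0,-0.13],[0,0,-0.176],[0,0,-0.176],[0,0,-0.176]], "spin": [0,0,0,0,0], "hand": [1,1,1,1,1]}}

```text
time: 38.85
tcp_pos: [0.5807, -0.2224, 0.0998]
orientation: [-1.035, 2.964, -0.002]
contact_force: [1.3, -0.7, 3.3]
width: 0.0223
grip_force: 40.4
```

Request:
{"method": "play_rows", "body": {"dp": [[0,0,0],[0,0,0],[0,0,0.1],[0,0,0.35],[0,0,0.67],[0,0.914,0.67],[0,0.914,0.67],[0,0.914,0.67]], "spin": [0,0,0,0,0,0,0,0], "hand": [0.5,0.5,0.5,0.5,0.5,0.4,0.4,0.4]}}

```text
time: 39.65
tcp_pos: [0.5792, -0.0833, 0.1998]
orientation: [-1.035, 2.966, 0.001]
contact_force: [1.1, -0.3, 0.4]
width: 0.0513
grip_force: 0.0
```

Request:
{"method": "play_rows", "body": {"dp": [[-0.29,0.914,0],[-0.29,0.914,0],[-0.29,0.914,0],[-0.29,0.914,0]], "spin": [0,0,0,0], "hand": [0.4,0.4,0.4,0.4]}}

```text
time: 40.05
tcp_pos: [0.5337, 0.056, 0.1991]
orientation: [1.044, -2.961, -0.004]
contact_force: [-0.9, -1.0, 0.7]
width: 0.0516
grip_force: 0.0
```

```bash
python3 - <<'E'
from h import *
for n in ["side","top"]:
    im,o=dots(n); print(n,*o,sep="\n")
E
```

```text
side
(6, [0.5254, -0.2838])
(7, [0.5211, -0.2264])
(27, [0.4499, 0.3261])
top
(12, [0.5787, -0.2232])
(11, [0.5817, -0.2808])
(10, [0.5203, -0.2272])
(13, [0.5228, -0.2849])
(13, [0.449, 0.3255])
```

A is in W4. Last, D → W1.

Request:
{"method": "play_rows", "body": {"dp": [[-0.29,0.914,0],[-0.29,0.914,0],[-0.29,0.914,0],[-0.29,0.914,0]], "spin": [0,0,0,0], "hand": [0.4,0.4,0.4,0.4]}}

```text
time: 40.55
tcp_pos: [0.4922, 0.1917, 0.1994]
orientation: [-1.041, 2.964, 0.002]
contact_force: [-0.1, -0.6, 0.0]
width: 0.0511
grip_force: 0.0
```

Request:
{"method": "play_rows", "body": {"dp": [[-0.29,0.914,0],[-0.29,0.914,0],[-0.29,0.914,0],[-0.29,0.914,0],[-0.29,0.914,-0.35],[-0.29,0.914,-0.6],[-0.29,0.914,-0.704],[-0.29,0.914,-0.704],[-0.29,0.914,-0.704]], "spin": [0,0,0,0,0,0,0,0,0], "hand": [0.4,0.4,0.4,0.4,0.4,0.4,0.4,0.4,0.4]}}

```text
time: 41.45
tcp_pos: [0.4504, 0.3247, 0.0941]
orientation: [1.032, -2.967, 0.001]
contact_force: [0.6, -0.4, 0.4]
width: 0.0517
grip_force: 0.0
```

Request:
{"method": "play_rows", "body": {"dp": [[0,0,0],[0,0,0],[0,0,0],[0,0,0],[0,0,0],[0,0,0]], "spin": [0,0,0,0,0,0], "hand": [0.55,0.65,1,1,1,1]}}

```text
time: 42.05
tcp_pos: [0.4503, 0.3265, 0.0957]
orientation: [-1.034, 2.963, -0.0]
contact_force: [-0.0, -0.3, 6.0]
width: 0.023
grip_force: 39.0
```

Request:
{"method": "play_rows", "body": {"dp": [[0,0,0.3],[0,0,0.71],[0,-0.3,0.71],[0,-0.823,0.71],[0,-0.823,0.71],[0,-0.823,0.71]], "spin": [0,0,0,0,0,0], "hand": [1,1,1,1,1,1]}}

```text
time: 42.65
tcp_pos: [0.4484, 0.1996, 0.2012]
orientation: [1.029, -2.968, 0.002]
contact_force: [-0.2, 0.6, 0.0]
width: 0.0232
grip_force: 39.4
```

Request:
{"method": "play_rows", "body": {"dp": [[0.152,-0.823,0],[0.152,-0.823,0],[0.152,-0.823,0],[0.152,-0.823,0]], "spin": [0,0,0,0], "hand": [1,1,1,1]}}

```text
time: 43.05
tcp_pos: [0.4729, 0.0773, 0.2009]
orientation: [-1.029, 2.967, -0.001]
contact_force: [-0.3, 0.2, 0.5]
width: 0.0231
grip_force: 39.4
```

Request:
{"method": "play_rows", "body": {"dp": [[0.152,-0.823,0],[0.152,-0.823,0],[0.152,-0.823,0],[0.152,-0.823,0]], "spin": [0,0,0,0], "hand": [1,1,1,1]}}

```text
time: 43.45
tcp_pos: [0.4963, -0.0458, 0.2008]
orientation: [-1.03, 2.966, -0.002]
contact_force: [0.1, 0.2, 0.1]
width: 0.0228
grip_force: 39.5
```

Request:
{"method": "play_rows", "body": {"dp": [[0.152,-0.823,0],[0.152,-0.823,0],[0.152,-0.823,0],[0.152,-0.823,-0.3],[0.152,-0.823,-0.5],[0.152,-0.823,-0.5],[0.152,-0.823,-0.5]], "spin": [0,0,0,0,0,0,0], "hand": [1,1,1,1,1,1,1]}}

```text
time: 44.15
tcp_pos: [0.5178, -0.1663, 0.1256]
orientation: [1.038, -2.965, -0.002]
contact_force: [0.8, -0.1, 0.4]
width: 0.0234
grip_force: 39.5
```

Request:
{"method": "play_rows", "body": {"dp": [[0,0,-0.08],[0,0,-0.13],[0,0,-0.176],[0,0,-0.176],[0,0,-0.176]], "spin": [0,0,0,0,0], "hand": [1,1,1,1,1]}}

```text
time: 44.65
tcp_pos: [0.5182, -0.1676, 0.0997]
orientation: [-1.035, 2.965, -0.001]
contact_force: [0.0, 0.7, 5.6]
width: 0.0235
grip_force: 40.0
```

Request:
{"method": "play_rows", "body": {"dp": [[0,0,0],[0,0,0],[0,0,0.1],[0,0,0.35],[0,0,0.67],[0,0.95,0.67],[0,0.95,0.67],[0,0.95,0.67]], "spin": [0,0,0,0,0,0,0,0], "hand": [0.5,0.5,0.5,0.5,0.5,0.4,0.4,0.4]}}

```text
time: 45.45
tcp_pos: [0.5175, -0.0238, 0.1999]
orientation: [-1.033, 2.966, -0.0]
contact_force: [0.5, -0.3, 0.6]
width: 0.0513
grip_force: 0.0
```

Request:
{"method": "play_rows", "body": {"dp": [[0,0.95,0],[0,0.95,0],[0,0.95,0],[0,0.95,0]], "spin": [0,0,0,0], "hand": [0.4,0.4,0.4,0.4]}}

```text
time: 45.85
tcp_pos: [0.5176, 0.1219, 0.1994]
orientation: [-1.045, 2.961, 0.003]
contact_force: [-0.1, -0.6, 0.5]
width: 0.0511
grip_force: 0.0
```

Request:
{"method": "play_rows", "body": {"dp": [[0,0.95,0],[0,0.95,0],[0,0.95,0],[0,0.95,0]], "spin": [0,0,0,0], "hand": [0.4,0.4,0.4,0.4]}}

```text
time: 46.25
tcp_pos: [0.5181, 0.2639, 0.1993]
orientation: [-1.042, 2.962, 0.003]
contact_force: [-1.1, 0.1, -0.1]
width: 0.051
grip_force: 0.0
```

```bash
python3 - <<'E'
from h import *
for n in ["side","top"]:
    im,o=dots(n); print(n,*o,sep="\n")
    if n=="side": a=cv2.resize(im[150:235,285:355],(400,486),interpolation=cv2.INTER_CUBIC)
    else: b=cv2.resize(im[175:245,310:440],(743,400),interpolation=cv2.INTER_CUBIC); b=cv2.rotate(b,cv2.ROTATE_90_COUNTERCLOCKWISE)[-486:, :400]; b=cv2.copyMakeBorder(b,486-b.shape[0],0,0,0,0)
save("pics/f.png",np.hstack([a,b]))
E
```

```text
side
(6, [0.5818, -0.282])
(6, [0.5254, -0.2838])
(4, [0.579, -0.2221])
(7, [0.5211, -0.2264])
(7, [0.5168, -0.1677])
top
(11, [0.5782, -0.223])
(12, [0.582, -0.2811])
(13, [0.5165, -0.1687])
(10, [0.5203, -0.2272])
(13, [0.5228, -0.2849])
```

View pics/f.png

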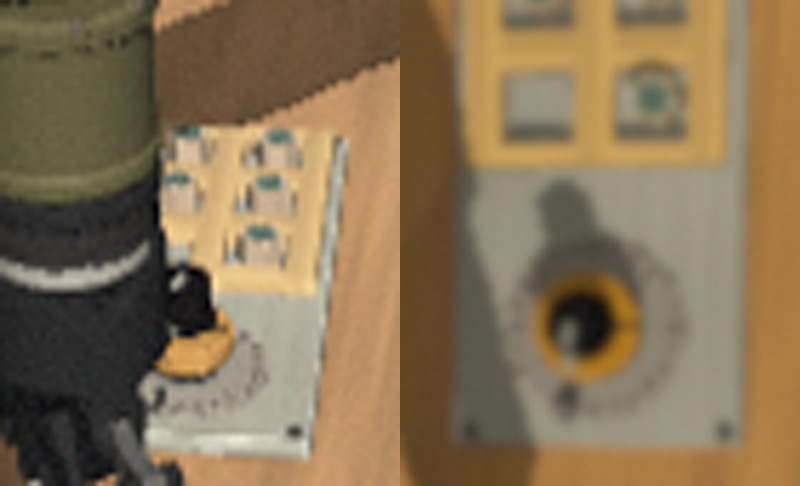

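All five buttons sit upright in separate wells. The pointer line aims at the tab, and the ring's mark is back at its starting bearing (crop (625,323)). The gripper is clear, so I hand in.

```bash
python3 -c "
from workcell import job
print(job.job_done())"
```

```text
the job is handed in; nothing more can be done
None
```

The job is handed in, with no verdict returned. The lock ring was backed off and tightened again, the pointer is on the memory tab, and all five buttons on the bat are in separate wells; the jar, bowl and brush were not touched.

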